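Put the glue stick back in the rotary caddy and hold the eyelet jar at the front

TASK

I am done gluing and need eyelets next. Stand the glue stick fully home in the narrow empty tube of the rotary sewing caddy and let go of it, then turn the caddy until the eyelet jar with the screw cap is squarely at the front, facing the robot, with everything still standing in its well and the things on the worktop left alone. Finish with the gripper firmly holding the T-grip in the middle of the caddy so the turntable stays still while I unscrew the cap: do not let go at the end.

Things in the scene. Friction and masses are not known exactly. Their poses are not given: they have to be found in the camera images.
- glue_stick: capped fabric glue stick, upright cylinder 21 mm in diameter, 88 mm tall, about 22 g; stands loose on the worktop to the left of the caddy; origin at the centre of its underside, z axis up along it; grip it round the upper half
- caddy_base: round foot of the rotary caddy, 120 mm in diameter, fixed to the worktop; origin on the turning axis at worktop height; its axes are always parallel to the world's, so its -x side is the front, towards the robot. The disc on it turns freely either way against a light friction (about 0.05 N m) and stays where it is left
- disc_top (a point): centre of the top of the caddy's turning wooden disc, 184 mm in diameter, 22 mm above the worktop. It carries five round wells with 2.4 mm walls, centres 64 mm from the axis and 72 degrees apart; counterclockwise from above: the narrow tube (empty), a well 28 mm deep with the tall spool, three wide wells (bore 45 mm, 22 mm deep) with the jar and two spools in any order
- caddy_handle: wooden T-grip on the caddy's axis, a rounded bar 14 mm thick, 56 mm long, 24 mm high, its underside 89 mm and its top 113 mm above the worktop, on a column 13 mm in diameter that flares at its foot; it turns with the disc. Origin on the axis at the bar's underside, y axis along the bar, x axis across it (14 mm); the x axis points from the axis to the narrow tube
- tube_floor (a point): centre of the floor of the narrow empty tube, 22 mm above the worktop, on the disc and turning with it; the tube has a bore of 23.2 mm and a 2.4 mm wall and is 38 mm deep, so its rim is 60 mm above the worktop; z axis up along the bore
- eyelet_jar: clear jar of eyelets with a screw cap, 41 mm in diameter, 54 mm tall, loose in one of the caddy's three wide wells with 2 mm of play; origin at the centre of its underside, 22 mm above the worktop
- spool_tall: tall slim wooden thread spool, 31 mm in diameter, 60 mm tall, loose in the caddy's middle well; origin at the centre of its underside
- spool_wide: thread spool with wooden flanges, 38 mm in diameter, 45 mm tall, loose in one of the caddy's wide wells; origin at the centre of its underside
- spool_short: thread spool with white plastic flanges, 40 mm in diameter, 42 mm tall, loose in one of the caddy's wide wells; origin at the centre of its underside
- bobbin_box: clear bobbin box, 80x106x23 mm, lying at the back; origin at the centre of its underside; leave alone
- button_tin: round button tin, 71 mm in diameter, 41 mm tall, standing at the front left corner; origin at the centre of its underside; leave alone
- thread_cone: cone of overlock thread, 54 mm in diameter, 90 mm tall, standing at the back; origin at the centre of its underside; leave alone
- tailor_chalk: flat tailor's chalk, 38x50x6 mm, lying near the front edge at the left; origin at the centre of its underside; leave alone
- seam_ripper: seam ripper, 12x116x11 mm, lying near the front edge; origin at the centre of its underside; leave alone
- thimble: steel thimble, 20 mm in diameter, 24 mm tall, standing at the left, farther back than the glue stick; origin at the centre of its underside; leave alone
Things that resemble listed ones, but are neither listed nor needed, are in the scene too. What is shaped like the eyelet_jar but purple is not meant.

How it is judged (in metres and radians):
On the way, in this order (a step that is already met when the one before it is completed fails the run):
1. the glue stick stands home in the narrow tube, let go, with the eyelet jar not yet turned to the front (horizontal distance between glue_stick and tube_floor below 0.004 m and z of glue_stick in the frame of tube_floor between -0.004 and 0.004 m and angle between glue_stick's own z axis and vertical below 0.12 rad and contact force between the fingers and glue_stick below 0.2 N and not (y of eyelet_jar in the frame of caddy_base between -0.012 and 0.012 m and x of eyelet_jar in the frame of caddy_base below -0.05 m)), for 0.2 s.
2. the eyelet jar is turned to the front (y of eyelet_jar in the frame of caddy_base between -0.012 and 0.012 m and x of eyelet_jar in the frame of caddy_base below -0.05 m), for 0.1 s.
At the end, for the whole second after the job is handed in: Fingers grip the T-grip (over 3 N), turntable still (under 0.05 rad/s); eyelet jar at the front, within 12 mm of the line from the caddy's axis straight towards the robot; glue stick upright on the tube's floor (within 4 mm, 0.12 rad); jar and spools standing in their wells (all of step 2 and horizontal distance between glue_stick and tube_floor below 0.004 m and z of glue_stick in the frame of tube_floor between -0.004 and 0.004 m and angle between glue_stick's own z axis and vertical below 0.12 rad and height (world z) of each of eyelet_jar, spool_tall, spool_wide, spool_short below 0.03 m and horizontal distance between each of eyelet_jar, spool_tall, spool_wide, spool_short and caddy_base below 0.075 m and angle between each of eyelet_jar, spool_tall, spool_wide, spool_short's own z axis and vertical below 0.2 rad and contact force between the fingers and caddy_handle above 3 N and angular speed of caddy_handle below 0.05 rad/s); the arm keeps its last pose, push and grip.
It fails at once if the jar or a spool is lifted out of its well or tipped (height (world z) of any of eyelet_jar, spool_tall, spool_wide, spool_short above 0.045 m or angle between any of eyelet_jar, spool_tall, spool_wide, spool_short's own z axis and vertical above 0.4 rad).
It fails at once if a thing on the worktop that is not part of the job is shifted by more than 2 cm (distance of any of bobbin_box, button_tin, thread_cone, tailor_chalk, seam_ripper, thimble from where it was at the start of the episode above 0.02 m).
It also fails if it takes over 67 s, if anything falls off the work surface, if the arm or the gripper's body presses on something with over 40 N, if the wrist force passes 120 N, or if a joint passes its speed limit or range.

ROBOT

A 7-joint arm with a two-finger parallel gripper is mounted at the origin on a cart in front of the work surface, level with it; the furniture and walls round the work are solid. World frame = base frame: x ahead of the robot, y to its left, z up, the work surface at z = 0. Lengths are in mm, angles in rad, forces in N, time in s.
With the tool pointing down it reaches from about 400 to 900 mm from the base axis. Payload 5.6 kg.
Tool frame: the origin (TCP) lies midway between the tips of the shut fingers; the grasp point (between the pads) lies 19 mm behind it; z points along the fingers, y is the line along which they close (so a half turn about z gives the same grasp; the last joint's range is limited). The gripper opens to 92 mm and grips with 3 to 60 N. Pads are 20 mm wide; open, the fingers measure 128 mm over their backs; the gripper's body (75 mm by 189 mm) begins 69 mm behind the grasp point.
Start: joints at [1.268, 0.468, -0.012, 1.603, 0.006, 1.071, -0.056], TCP at [166.934, -628.205, 214.592] pointing down, gripper open.
Joint ranges: [-2.53, 2.53], [-0.31, 2.02], [-1.57, 1.55], [0.28, 2.44], [-1.29, 4.43], [0.15, 1.84], [-2.92, 2.92]. Speed limits (rad/s): [2.57, 2.57, 3.14, 3.14, 3.14, 3.14, 3.14].

INTERFACE

Orientations are given as a rotation vector (axis times angle).
In Python, from cell import robot, grip, kin, viewer gives the robot as it stands. Calls block until the motion is done:
- robot.movep(position, orientation): joint-space move of the TCP to a pose.
- robot.servo_line(position, feed=150, rotation=None): straight line of the TCP; rotation=None keeps the orientation; feed is the mean speed in mm/s.
- robot.goto_joints(angles): joint-space move.
- grip(opening, newtons=None): opening from 0.0 (shut) to 1.0 (fully open); newtons is the grip in N (None keeps the last); returns when the fingers have stopped.
- robot.hold(seconds).
- kin.ik(position, orientation): joint angles nearest the present ones, or None.
- robot.observe(): the state.
- viewer.read_camera(name): name is "side" or "top"; returns the picture (384x512x3 uint8, red, green, blue); there is no depth.
- viewer.camera_info(name): a dict with "camera_matrix" (3x3 intrinsics, pixels), "R" (3x3) and "t" (3): a world point X has camera coordinates R X + t. Camera axes: x right, y down, z forward; pixel columns grow to the right and rows downward; lengths in mm; the calibration is good to about 2 mm. A picture is of the moment at which its call begins. camera_info takes no time and is no camera call.
A pose or a line that the arm cannot do raises robot.IKError and nothing moves.
- robot.job_done(): hands the job in; it is judged then, once.
Trained networks look in the newest picture that a camera, given by its name, has taken for a name from the list of things; names that differ only in an ending like _2 or _b are one class to them, and where a whole thing is asked for, a point or a joint stands for the part that bears it (a point fixed in the world has none). Each returns a list of dicts, best first, with "confidence" (0 to 1); they miss things now and then, are a little off and sometimes report something else, mostly with a low value. They report only what shows in the picture. A call takes as long as a camera call. They do not tell look-alikes from the thing itself.
- viewer.silhouettes(name, camera): "mask" (384x512 bool, what is visible of it).
- viewer.pinpoint(name, camera): "at" ([x, y, z] in mm, in the coordinates of the camera as it stood for that picture, good to about 4 mm: a listed point, or the origin of a listed thing).
The state is a dict: "t": time; "joints": joint angles; "joint_velocities": joint speeds; "joint_torque": joint torques, N m; "tcp_pos": TCP position; "tcp_rot": TCP orientation; "contact_force": force on the tool from outside, world axes, zero at the start; "wrist_torque": the same for the moment, N m; "grip_width": opening from 0.0 (shut) to 1.0 (fully open); "grip_force": force on a finger pad.
Only numpy, scipy, OpenCV 4.12 (cv2) and the standard library are available. Lean on these libraries where they do the work, as an engineer would, in place of code of your own. Each camera call takes 0.05 s, during which the arm holds its last target. There are 200 camera calls.

## Working session

There is one attempt and no reset: what is moved stays moved. The work goes in short steps, each a Python script; the robot and the scene stay as the last script left them, time stands still between calls to the robot, and variables do not carry over. Pictures are saved under pics/ and viewed, at most 10 in all, crops included, and the job is handed in when it is done.

```bash
mkdir -p pics; cat > h.py <<'E'
import numpy as np, cv2
from cell import robot, grip, kin, viewer
def save(cam,name):
    im=viewer.read_camera(cam); cv2.imwrite(f'pics/{name}.png',im[:,:,::-1]); return im
def world(cam,p):
    c=viewer.camera_info(cam); return np.array(c['R']).T@(np.array(p)-np.array(c['t']))
def pix(cam,X):
    c=viewer.camera_info(cam); p=np.array(c['camera_matrix'])@(np.array(c['R'])@np.array(X,float)+np.array(c['t'])); return p[:2]/p[2]
def ray(cam,uv,z):
    c=viewer.camera_info(cam); R=np.array(c['R']);t=np.array(c['t'])
    o=-R.T@t; d=R.T@np.linalg.inv(c['camera_matrix'])@np.array([uv[0],uv[1],1.]); return o+d*(z-o[2])/d[2]
E
python3 - <<'E'
from h import *
np.set_printoptions(precision=1,suppress=True)
for cam in ('top','side'):
    save(cam,cam+'0'); c=viewer.camera_info(cam)
    print(cam,-np.array(c['R']).T@np.array(c['t']),np.array(c['camera_matrix']).tolist())
    for n in ['glue_stick','caddy_base','caddy_handle','tube_floor','disc_top','eyelet_jar','spool_tall','spool_wide','spool_short','thimble']:
        for r in viewer.pinpoint(n,cam): print(n,round(r['confidence'],2),world(cam,r['at']))
o=robot.observe();print(o['t'],o['tcp_rot'],o['grip_width'])
E
```

```text
top [ 470.9  -40.1 1130.1] [[470.8123010535587, 0.0, 253.59908776400061], [0.0, 470.8123010535587, 193.1655602671832], [0.0, 0.0, 1.0]]
glue_stick 0.39 [514.   35.6   0.6]
caddy_handle 0.84 [ 465.2 -210.2   91.8]
tube_floor 0.6 [ 418.6 -165.7   23.9]
disc_top 0.97 [ 464.2 -214.4   21.5]
eyelet_jar 0.78 [ 469.1 -277.5   24.7]
eyelet_jar 0.76 [498.8 143.8   1.2]
eyelet_jar 0.67 [469.5 -31.8   1.8]
spool_wide 0.62 [ 491.4 -153.9   20.8]
spool_short 0.71 [ 521.7 -219.9   22.6]
spool_short 0.33 [409.3 171.9   3.7]
thimble 0.52 [583.3 110.    4.8]
thimble 0.24 [ 461.  -207.6   90.1]
side [ 417.8 -930.4  512.1] [[462.45248160432203, 0.0, 255.40306462265207], [0.0, 462.45248160432203, 196.66159872814222], [0.0, 0.0, 1.0]]
glue_stick 0.6 [518.9  40.5   3.3]
caddy_handle 0.87 [ 463.5 -211.5   89.5]
tube_floor 0.81 [ 421.8 -159.1   21.5]
disc_top 0.77 [ 461.1 -210.1   22.7]
eyelet_jar 0.72 [500.  139.7   4.5]
eyelet_jar 0.65 [ 468.4 -271.7   21.2]
eyelet_jar 0.49 [583.9 114.9   2.3]
spool_tall 0.81 [ 401.1 -235.1   20.3]
spool_tall 0.37 [ 493.9 -154.    25.1]
spool_wide 0.55 [ 493.7 -151.9   21. ]
spool_short 0.65 [ 522.4 -224.2   22. ]
thimble 0.39 [582.9 111.7  -5.4]
1.1 [ 3.1  0.4 -0. ] 0.9977722925297458
```

View pics/top0.png

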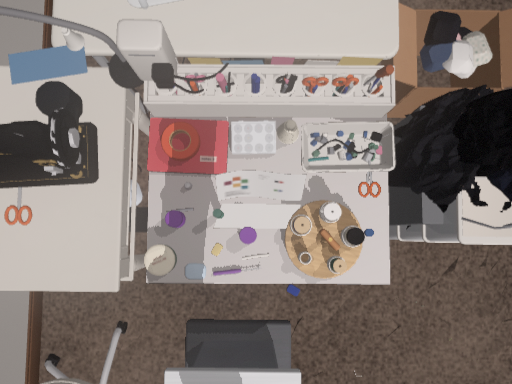

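View pics/side0.png

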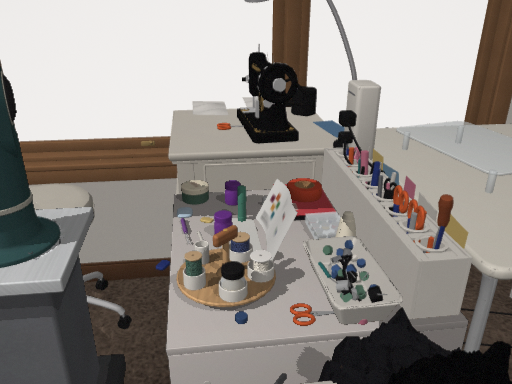

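```bash
python3 - <<'E'
import cv2,numpy as np
a=cv2.imread('pics/top0.png')[165:285,175:375]; b=cv2.imread('pics/side0.png')[170:310,165:325]
a=cv2.resize(a,(780,468),interpolation=3); cv2.imwrite('pics/c_top.png',a)
b=cv2.resize(b,(640,560),interpolation=3); cv2.imwrite('pics/c_side.png',b)
E
```

```text
(no output)
```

View pics/c_top.png

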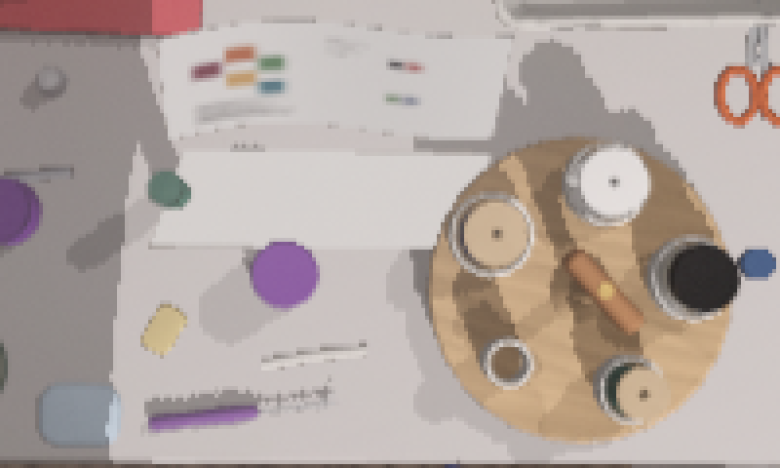

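View pics/c_side.png

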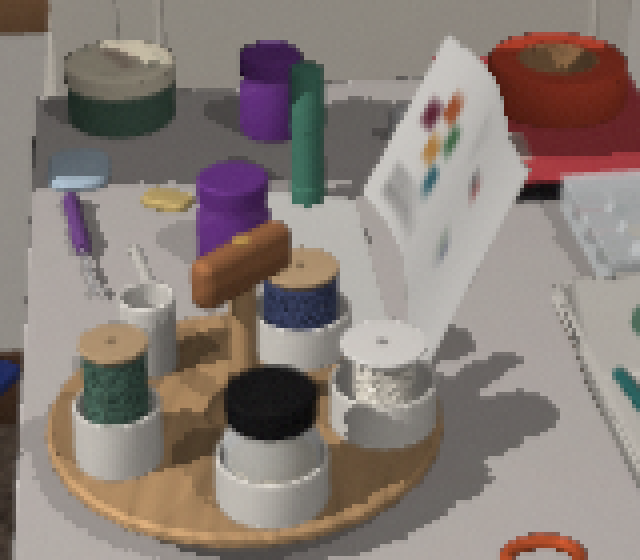

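The glue stick (teal) is at about top px (218,213) and side px (241,203). The open instruction leaflet stands behind it, with its crease at about top row 200. The black-capped jar sits on the caddy's right (top px ~(354,236)) and the empty tube is at ~(305,258).

```bash
cat >> h.py <<'E'
def cylmask(cam,x,y,z0,z1,r):
    a=np.linspace(0,2*np.pi,40); P=[pix(cam,[x+r*np.cos(q),y+r*np.sin(q),z]) for z in (z0,z1) for q in a]
    m=np.zeros((384*4,512*4),np.uint8); cv2.fillConvexPoly(m,cv2.convexHull(np.round((np.array(P)+.5)*4).astype(np.int32)),1)
    return cv2.resize(m.astype(np.float32),(512,384),interpolation=cv2.INTER_AREA)
def fitcyl(masks,p0,z0,z1,r):
    from scipy.optimize import minimize
    f=lambda p: sum(np.abs(cylmask(c,p[0],p[1],z0,z1,r)-m).sum() for c,m in masks)
    s=minimize(f,p0,method='Nelder-Mead',options=dict(initial_simplex=np.array(p0)+[[0,0],[6,0],[0,6]],xatol=.1,fatol=.1)); return s.x,s.fun
E
python3 - <<'E'
from h import *
from scipy.optimize import least_squares
np.set_printoptions(precision=1,suppress=True)
def tri(u,v):
    f=lambda X: np.r_[pix('top',X)-u,pix('side',X)-v]
    s=least_squares(f,[500,0,30]);return s.x,np.abs(s.fun).max()
for u,v in [((222,200),(256,219)),((302,201),(272,260)),((216.5,174.7),(277.5,179)),((306,174.7),(296,212))]: print('card',tri(u,v))
ms=[]
for c in('top','side'):
    rs=viewer.silhouettes('glue_stick',c)
    for r in rs[:2]: 
        ys,xs=np.nonzero(r['mask']);print(c,r['confidence'],len(ys),xs.mean(),ys.mean())
        if abs(xs.mean()-{'top':218,'side':241}[c])<8: ms.append((c,r['mask'].astype(np.float32)));break
print('both',fitcyl(ms,[516,38],0,88,10.5))
for m in ms: print(m[0],fitcyl([m],[516,38],0,88,10.5))
print('tube rim by eye',ray('top',(305.3,257.8),60), ray('side',((148/4)+165,(296/4)+170),60))
c0=np.array([[[418.6,-165.7],[421.8,-159.1]],[[401.1,-235.1]]*2,[[469.1,-277.5],[468.4,-271.7]],[[521.7,-219.9],[522.4,-224.2]],[[491.4,-153.9],[493.7,-151.9]]]).mean(1)
f=lambda p:(p[:2]+64*np.c_[np.cos(p[2]+np.arange(5)*np.radians(72)),np.sin(p[2]+np.arange(5)*np.radians(72))]-c0).ravel()
s=least_squares(f,[464,-212,2.29]);print(s.x[:2],np.degrees(s.x[2]),s.fun,s.x[:2]+64*np.array([np.cos(s.x[2]),np.sin(s.x[2])]))
E
```

```text
card (array([549.3,  30. ,   5.2]), np.float64(0.10032037877576272))
card (array([ 552.9, -161.3,   12.3]), np.float64(1.5307962028286966))
card (array([598.8,  37.1, 102.1]), np.float64(0.23323205083448784))
card (array([ 600. , -158.3,  114.8]), np.float64(0.22270706276106012))
side 0.71 354 241.4632768361582 203.6864406779661Traceback (most recent call last):
  File "<stdin>", line 14, in <module>
  File "h.py", line 19, in fitcyl
    s=minimize(f,p0,method='Nelder-Mead',options=dict(initial_simplex=np.array(p0)+[[0,0],[6,0],[0,6]],xatol=.1,fatol=.1)); return s.x,s.fun
    res = _minimize_neldermead(fun, x0, args, callback, bounds=bounds,
                               **options)
    fsim[j] = func(sim[j])
              ~~~~^^^^^^^^
    fx = function(np.copy(x), *(wrapper_args + args))
  File "h.py", line 18, in <lambda>
    f=lambda p: sum(np.abs(cylmask(c,p[0],p[1],z0,z1,r)-m).sum() for c,m in masks)
                ~~~^^^^^^^^^^^^^^^^^^^^^^^^^^^^^^^^^^^^^^^^^^^^^^^^^^^^^^^^^^^^^^^
  File "h.py", line 18, in <genexpr>
    f=lambda p: sum(np.abs(cylmask(c,p[0],p[1],z0,z1,r)-m).sum() for c,m in masks)
                           ~~~~~~~^^^^^^^^^^^^^^^^^^^^^
  File "h.py", line 13, in cylmask
    a=np.linspace(0,2*np.pi,40); P=[pix(cam,[x+r*np.cos(q),y+r*np.sin(q),z]) for z in (z0,z1) for q in a]
                                    ~~~^^^^^^^^^^^^^^^^^^^^^^^^^^^^^^^^^^^^^
  File "h.py", line 8, in pix
    c=viewer.camera_info(cam); p=np.array(c['camera_matrix'])@(np.array(c['R'])@np.array(X,float)+np.array(c['t'])); return p[:2]/p[2]
ValueError: time passes only in moves, steps and waits
```

```bash
python3 - <<'E'
s=open('h.py').read()
s=s.replace("viewer.camera_info(cam)","info(cam)").replace("def save","_c={}\ndef info(c):\n    if c not in _c: _c[c]=viewer.camera_info(c)\n    return _c[c]\ndef save",1)
open('h.py','w').write(s)
E
python3 - <<'E'
from h import *
from scipy.optimize import least_squares
np.set_printoptions(precision=1,suppress=True)
ms=[]
info('top');info('side')
for c in('top','side'):
    for r in viewer.silhouettes('glue_stick',c):
        ys,xs=np.nonzero(r['mask']);print(c,r['confidence'],len(ys),xs.mean(),ys.mean())
        if abs(xs.mean()-{'top':218,'side':241}[c])<8: ms.append((c,r['mask'].astype(np.float32)));break
if len(ms)<2:
    h=cv2.cvtColor(cv2.imread('pics/top0.png'),cv2.COLOR_BGR2HSV); m=np.zeros((384,512),np.float32)
    w=h[203:225,205:230]; m[203:225,205:230]=(w[...,1]>80)&(abs(w[...,0].astype(int)-80)<25); print(m.sum()); ms.append(('top',m))
print('both',fitcyl(ms,[516,38],0,88,10.5))
for m in ms: print(m[0],fitcyl([m],[516,38],0,88,10.5))
print('tube rim by eye',ray('top',(305.3,257.8),60), ray('side',((148/4)+165,(296/4)+170),60))
c0=np.array([[[418.6,-165.7],[421.8,-159.1]],[[401.1,-235.1]]*2,[[469.1,-277.5],[468.4,-271.7]],[[521.7,-219.9],[522.4,-224.2]],[[491.4,-153.9],[493.7,-151.9]]]).mean(1)
f=lambda p:(p[:2]+64*np.c_[np.cos(p[2]+np.arange(5)*np.radians(72)),np.sin(p[2]+np.arange(5)*np.radians(72))]-c0).ravel()
s=least_squares(f,[464,-212,2.29]);print(s.x[:2],np.degrees(s.x[2]),s.fun,s.x[:2]+64*np.array([np.cos(s.x[2]),np.sin(s.x[2])]))
E
```

```text
side 0.71 354 241.4632768361582 203.6864406779661
0.0
both (array([515.3,  37. ]), np.float64(134.875))
side (array([516. ,  37.8]), np.float64(37.6875))
top (array([469.6, -44.8]), np.float64(74.125))
tube rim by eye [ 417.6 -163.7   60. ] [ 419.3 -163.    60. ]
[ 460.9 -209.4] 132.0222648791085 [-2.1  0.5  1.4 -0.4 -1.1  1.5  1.5 -0.6  0.4 -1.1] [ 418.1 -161.9]
```

```bash
cat >> h.py <<'E'
from scipy.spatial.transform import Rotation as Ro
def rv(a): return (Ro.from_euler('z',a)*Ro.from_euler('x',np.pi)).as_rotvec()
def st(tag=''):
    o=robot.observe(); print(tag,'t%.1f'%o['t'],np.round(o['tcp_pos'],1),np.round(o['contact_force'],1),np.round(o['wrist_torque'],2),'w%.3f f%.1f'%(o['grip_width'],o['grip_force'])); return o
E
python3 - <<'E'
from h import *
robot.movep([516,37.8,230],rv(0)); st()
grip(0.55)
robot.servo_line([516,37.8,51],feed=150); st('down')
grip(0,15); st('grip')
robot.servo_line([516,37.8,66],feed=60); st('up15')
save('side','g1')
E
```

```text
t4.0 [516.2  36.9 229.9] [-0.7 -0.2  0.2] [ 0.01  0.03 -0.  ] w0.999 f0.0
down t6.0 [516.7  37.9  51.8] [ 0.  -0.2 -0. ] [ 0.02  0.01 -0.02] w0.550 f0.0
grip t6.6 [516.1  37.8  51.1] [-0.1  0.1  1.4] [-0.05  0.06  0.03] w0.219 f15.0
up15 t7.0 [516.4  37.7  66.6] [-0.3 -0.2 -0.4] [-0.   -0.01 -0.03] w0.218 f15.0
```

```bash
python3 - <<'E'
import cv2
b=cv2.imread('pics/g1.png')[120:270,165:325]; cv2.imwrite('pics/c_g1.png',cv2.resize(b,(640,600),interpolation=3))
E
```

```text
(no output)
```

View pics/c_g1.png

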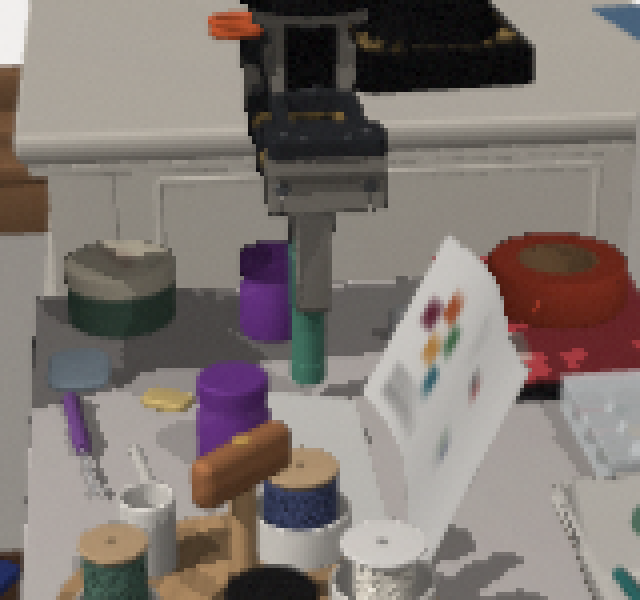

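The stick is held and upright, about 3 mm off-centre towards -x along the pads (crop px ~308 against finger centre ~313). I'll carry it above the tube and measure it there.

```bash
python3 - <<'E'
from h import *
np.set_printoptions(precision=1,suppress=True)
robot.servo_line([516,37.8,131],feed=150)
robot.servo_line([420,-163,131],feed=180); st('above')
save('side','a1');save('top','a1t')
info('side')
r=viewer.silhouettes('glue_stick','side')
for q in r: ys,xs=np.nonzero(q['mask']);print('glue',q['confidence'],len(ys),xs.min(),xs.max(),ys.min(),ys.max(),xs.mean())
print('expected bottom px of stick at tcp',pix('side',[420,-163,80]),'rim',pix('side',[418.3,-163,60]))
for r in viewer.pinpoint('glue_stick','side'): print(round(r['confidence'],2),world('side',r['at']))
for r in viewer.pinpoint('tube_floor','side'): print('tube',round(r['confidence'],2),world('side',r['at']))
a=cv2.imread('pics/a1.png')[190:290,160:260]; b=cv2.imread('pics/a1t.png')[210:290,260:340]
cv2.imwrite('pics/c_a1.png',np.hstack([cv2.resize(a,(480,480),interpolation=0)]))
E
```

```text
above t9.0 [ 420.3 -162.1  131. ] [-0.4 -1.6  0.1] [ 0.  -0.1 -0. ] w0.219 f15.0
glue 0.6 226 196 207 214 236 201.36283185840708
expected bottom px of stick at tcp [201.9 234.8] rim [201.5 244. ]
0.54 [ 420.  -157.3   85.5]
0.49 [378.6  96.7   0.1]
0.4 [ 468.  -273.1   20.8]
tube 0.71 [ 421.  -158.8   22.7]
```

View pics/c_a1.png

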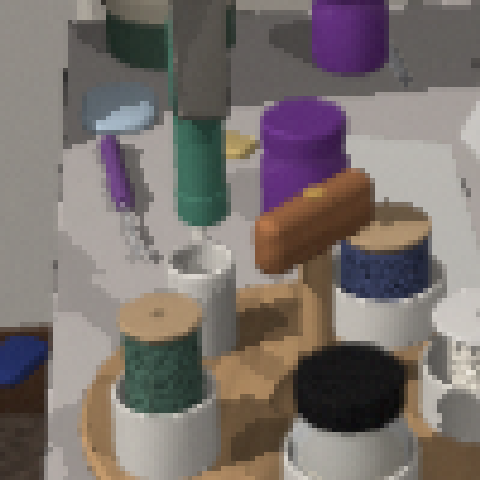

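Stick and tube rim line up: columns are ~201.9 and ~202.2 px, and the rim centre row is 244, as predicted. I'll lower it with force feedback, searching if it catches.

```bash
python3 - <<'E'
from h import *
B=51.0  # tcp z minus stick underside z
x0,y0=420.0,-163.0
offs=[(0,0)]+[(r*np.cos(q),r*np.sin(q)) for r,n in((1.3,6),(2.6,9)) for q in np.arange(n)*2*np.pi/n]
robot.servo_line([x0,y0,B+63],feed=80); robot.hold(.3); o=st('hover'); f0=o['contact_force'][2]
ok=False
for dx,dy in offs:
    robot.servo_line([x0+dx,y0+dy,B+62],feed=60)
    robot.servo_line([x0+dx,y0+dy,B+56],feed=30)
    o=st('try %.1f %.1f'%(dx,dy))
    if o['contact_force'][2]-f0<2.5 and o['tcp_pos'][2]<B+57.5: ok=True;break
    if o['t']>28: break
if ok:
    for z in (50,44,38,32,27,24,22.5):
        robot.servo_line([x0+dx,y0+dy,B+z],feed=40); o=st('z%g'%z)
        if o['contact_force'][2]-f0>8: break
save('side','b1')
for r in viewer.pinpoint('tube_floor','side'): print('tube',round(r['confidence'],2),world('side',r['at']))
E
```

```text
hover t9.9 [ 420.2 -163.1  114.3] [-0.5 -0.5 -0.2] [ 0.02  0.02 -0.01] w0.222 f15.0
try 0.0 0.0 t10.5 [ 420.6 -162.9  107.5] [-0.6 -0.2 -0.1] [0.21 0.03 0.04] w0.219 f15.0
z50 t10.8 [ 419.6 -162.9  100.4] [ 0.3  0.3 -1. ] [0.03 0.03 0.01] w0.218 f15.0
z44 t11.1 [ 419.9 -163.    94.7] [ 0.3 -1.  -0.6] [ 0.05 -0.    0.06] w0.216 f15.0
z38 t11.4 [ 420.  -163.    88.8] [ 0.1 -0.2 -0.3] [0.03 0.01 0.01] w0.223 f15.0
z32 t11.7 [ 420.  -163.    82.8] [-0.4 -0.5 -0.2] [ 0.03 -0.04 -0.06] w0.221 f15.0
z27 t12.0 [ 420.  -163.1   77.8] [ 0.5 -1.2 -0.3] [ 0.02  0.01 -0.03] w0.224 f15.0
z24 t12.3 [ 420.  -163.1   74.9] [ 0.2  0.1 -0.7] [ 0.08  0.07 -0.02] w0.219 f15.0
z22.5 t12.5 [ 420.  -163.1   73.5] [ 0.2  0.6 -0.7] [0.1  0.1  0.05] w0.218 f15.0
tube 0.69 [ 420.76218952 -158.14969077   21.56831228]
```

```bash
python3 - <<'E'
from h import *
for z in (72.5,71.5,70.5):
    robot.servo_line([420,-163,z],feed=30); robot.hold(.1); o=st('z%g'%z)
    if o['contact_force'][2]>2.5: break
grip(0.42); robot.hold(.3); st('open')
z=o['tcp_pos'][2]
robot.servo_line([420,-163,z+70],feed=120); robot.hold(.2); st('up')
save('side','b2');save('top','b2t')
a=cv2.imread('pics/b2.png')[190:290,160:280]; b=cv2.imread('pics/b2t.png')[195:285,275:383]
cv2.imwrite('pics/c_b2.png',np.hstack([cv2.resize(a,(400,333),interpolation=0),cv2.resize(b,(400,333),interpolation=0)]))
E
```

```text
z72.5 t13.0 [ 420.  -163.1   72.5] [ 1.   0.2 -0.2] [ 0.01  0.   -0.03] w0.219 f15.0
z71.5 t13.3 [ 420.1 -163.    71.5] [0.5 0.2 0.9] [-0.02  0.05 -0.03] w0.219 f15.0
z70.5 t13.7 [ 420.4 -162.9   71.2] [-0.7  1.2  7.2] [ 0.31  0.44 -0.09] w0.220 f15.0
open t14.4 [ 420.  -163.    70.5] [0.2 0.1 0.9] [ 0.08 -0.03  0.05] w0.419 f0.0
up t15.4 [ 419.5 -162.7  140.5] [ 0.   0.3 -0.7] [-0.   -0.02  0.02] w0.416 f0.0
```

View pics/c_b2.png

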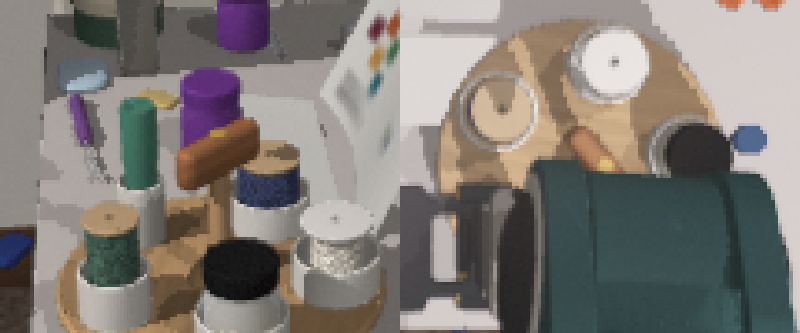

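The glue stick is standing home in the tube (side view) and released. Next is the T-grip.

```bash
python3 - <<'E'
from h import *
d=np.degrees
a=np.radians(41.8)
for s in (0,np.pi,-np.pi):
    q=kin.ik([463,-211,150],rv(a+s)); q2=kin.ik([463,-211,82],rv(a+s-np.radians(96))); print(s, None if q is None else np.round(q,2), None if q2 is None else np.round(q2,2))
grip(0.45)
robot.movep([463,-211,150],rv(a)); st('above')
robot.servo_line([463,-211,82],feed=100); robot.hold(.2); st('down')
grip(0,10); robot.hold(.2); st('grip')
E
```

```text
0 [ 0.97  0.43 -0.75  1.97  0.37  0.89 -0.81] [ 0.67  0.46 -0.37  2.03  0.25  0.7  -2.38]
3.141592653589793 [-0.61  0.7   1.35  2.06 -0.8   1.07 -2.84] [ 1.13  0.67 -0.99  2.    0.73  0.88  0.36]
-3.141592653589793 [-0.61  0.7   1.35  2.06 -0.8   1.07 -2.84] [ 1.13  0.67 -0.99  2.    0.73  0.88  0.36]
above t16.4 [ 462.6 -210.7  149.8] [-0.5  0.2 -0.9] [ 0.03 -0.03 -0.  ] w0.448 f0.0
down t17.4 [ 463.4 -211.3   82.6] [-0.   0.3 -0.3] [-0.01 -0.    0.04] w0.452 f0.0
grip t18.2 [ 460.7 -208.6   81.8] [-6.4  5.7  6.8] [ 1.28  1.36 -0.09] w0.153 f10.0
```

```bash
python3 - <<'E'
from h import *
c=np.array([460.7,-208.6,82])
u=np.array([-.667,.745,0])
robot.servo_line(c,feed=20); robot.hold(.3); o=st('recentre')
E
```

```text
recentre t18.8 [ 460.8 -208.6   81.9] [ 2.9 -0.  -4.7] [-0.07 -0.38 -0.03] w0.147 f10.0
```

```bash
python3 - <<'E'
from h import *
c=[461,-208.7,82]; grip(0,20)
for k in range(1,8):
    robot.servo_line(c,feed=20,rotation=rv(np.radians(41.8-10*k))); o=st(str(k)); 
    if np.linalg.norm(o['contact_force'])>25: break
E
```

```text
1 t19.3 [ 460.9 -208.9   81.9] [ 2.7 -1.7 -7.5] [-0.28 -0.5  -0.06] w0.150 f20.0
2 t19.7 [ 461.1 -209.1   81.9] [ 3.2 -3.1 -8.6] [-0.59 -0.69 -0.04] w0.157 f20.0
3 t20.0 [ 461.1 -209.4   81.9] [ 3.5 -3.5 -9.4] [-0.76 -0.67 -0.02] w0.147 f20.0
4 t20.3 [ 461.2 -209.6   81.9] [ 3.4 -4.1 -9.6] [-0.89 -0.71 -0.05] w0.150 f20.0
5 t20.6 [ 461.2 -209.9   81.9] [  4.3  -4.4 -10.5] [-1.01 -0.78 -0.04] w0.152 f20.0
6 t21.0 [ 461.1 -210.2   81.9] [ 3.6 -5.3 -9.8] [-1.13 -0.7  -0.01] w0.148 f20.0
7 t21.3 [ 461.  -210.4   81.9] [  3.  -7. -11.] [-1.24 -0.65 -0.07] w0.151 f20.0
```

```bash
python3 - <<'E'
from h import *
np.set_printoptions(precision=1,suppress=True)
c=[461.3,-210.5,82]
for dg in (78,87,95.8):
    robot.servo_line(c,feed=20,rotation=rv(np.radians(41.8-dg))); o=st(str(dg))
robot.hold(.3); st()
for cam in('side','top'):
    save(cam,'e1'+cam)
    for n in('eyelet_jar','disc_top','tube_floor','glue_stick','spool_tall','spool_wide','spool_short'):
        for r in viewer.pinpoint(n,cam)[:3]:
            w=world(cam,r['at']); 
            if np.hypot(w[0]-461,w[1]+210)<110: print(cam,n,round(r['confidence'],2),w,'ang',np.degrees(np.arctan2(w[1]+210.5,w[0]-461.5)))
a=cv2.imread('pics/e1side.png')[170:310,150:310]
cv2.imwrite('pics/c_e1.png',cv2.resize(a,(640,560),interpolation=3))
E
```

```text
78 t21.6 [ 460.8 -210.6   81.8] [ 0.9 -3.  -5.9] [-0.5 -0.3 -0. ] w0.151 f20.0
87 t21.9 [ 460.7 -210.8   81.9] [ 0.5 -4.4 -6.5] [-0.7 -0.1 -0. ] w0.151 f20.0
95.8 t22.2 [ 460.5 -210.9   81.9] [-1.7 -5.5 -5.6] [-0.8  0.3 -0. ] w0.154 f20.0
 t22.5 [ 460.5 -210.9   81.8] [-2.1 -4.9 -5.6] [-0.9  0.2  0. ] w0.155 f20.0
side eyelet_jar 0.91 [ 396.3 -212.2   24.3] ang -178.52077758166655
side eyelet_jar 0.36 [ 443.7 -148.7   22.3] ang 106.0554269324783
side disc_top 0.64 [ 459.7 -210.3   22.5] ang 174.13356487137779
side tube_floor 0.64 [ 515.4 -168.3   22.2] ang 38.031171358704576
side spool_tall 0.56 [ 442.1 -145.5   21. ] ang 106.61613684276455
side spool_wide 0.86 [ 514.6 -246.3   22.4] ang -33.970611171147105
side spool_short 0.66 [ 441.  -272.1   20.9] ang -108.41995402002956
top eyelet_jar 0.52 [ 394.8 -211.    25.5] ang -179.58344199577834
top disc_top 0.58 [ 462.2 -216.2   20.4] ang -83.26525892115231
top tube_floor 0.75 [ 512.5 -176.9   23.2] ang 33.355856053174335
top glue_stick 0.72 [ 510.6 -248.3   23.5] ang -37.549263841265834
top spool_tall 0.71 [ 441.4 -150.4   22.4] ang 108.45776486326812
top spool_wide 0.44 [ 512.2 -247.9   24.9] ang -36.432879727867615
```

View pics/c_e1.png

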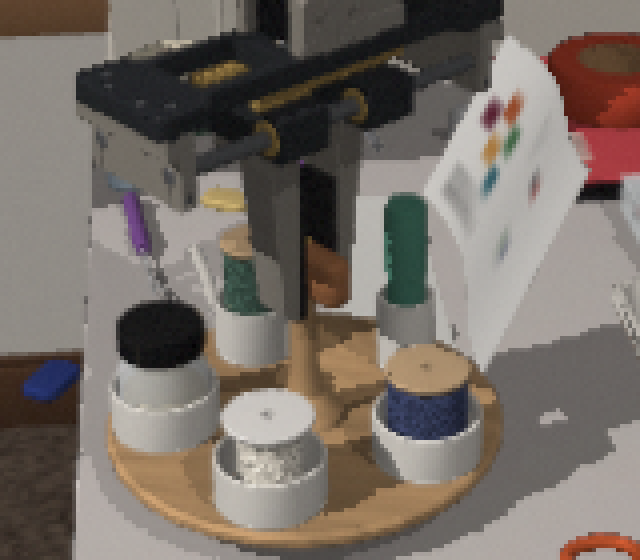

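The black-capped jar is at the front (crop ~(165,370)), within about 2 mm of the line from the axis. Everything is standing and the T-grip is held, so I'll firm the grip and hand in.

```bash
python3 - <<'E'
from h import *
grip(0,30); robot.hold(.4); st('final'); print(robot.job_done())
E
```

```text
final t23.9 [ 460.5 -210.9   81.9] [-0.9 -4.4 -5.2] [-0.89  0.21 -0.01] w0.148 f30.0
the job is handed in; nothing more can be done
None
```

The job is handed in: the glue stick stands home in the narrow tube, the eyelet jar faces the front within about 2 mm by the cameras, and the gripper is still holding the T-grip at 30 N; the hand-in returned no verdict.

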